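# Pass a jar crate through the spring gate onto the bench scale

## Robot

A 6-joint arm with a two-finger parallel gripper is mounted at the origin on the work surface. World frame = base frame: x ahead of the robot, y to its left, z up, the work surface at z = 0. Lengths are in m, angles in rad, forces in N, time in s.
With the tool pointing down it reaches from about 0.225 to 0.875 m from the base axis. Payload 3.4 kg.
Tool frame: the origin (TCP) lies on the centre line of the jaws, within the pads' length; the fingertips stand 25 mm ahead of it and the grasp point (between the pads) lies 6 mm ahead of it; z points along the fingers, x is the direction in which the jaws open and shut, and the axes are right-handed (so a half turn about z gives the same grasp; the last joint's range is limited). The gripper opens to 85 mm and grips with 20 to 120 N. Pads are 22 mm wide; open, the fingers measure 114 mm over their backs; the gripper's body (76 mm by 85 mm) begins 54 mm behind the grasp point. The pads swing forward as they close: fully open they stand 13 mm farther back than shut.
Start: joints at [-1.361, 0.276, 1.505, -0, 1.361, -0.121], TCP at [0.187, -0.544, 0.256] pointing down, gripper open.
Joint ranges: [-2.89, 2.89], [-0.75, 2.08], [0.22, 2.7], [-1.18, 4.32], [0.11, 2.71], [-2.7, 2.7]. Speed limits (rad/s): [2.57, 2.57, 3.14, 3.14, 3.14, 3.14].

## Interface

Orientations are given as a rotation vector (axis times angle).
In Python, from plant import get_obs, snapshot, job_done gives the robot as it stands.
- The arm moves only by the tool jog_arm, never from a script. Its argument "series" is a list of rows, each a list of 2 entries, a list of its own where there are three numbers: the shift along the world's x, y, z in cm, then the turn, a rotation vector about the world's x, y, z in degrees. A call has 1 to 20 rows; each row is the pose to reach, as a shift and turn from the pose commanded when the call began; what a row does not reach only later rows make up. A row lasts 1/12 s, in which the tool goes at most 41.7 mm and 7.16 degrees, less where a joint would pass 70% of its speed; a pose out of reach is approached as far as the arm can. A call with a gripper value outside its range is refused whole. "fingers" is the closure, from 0 (fully open) to 1 (shut), set as the call begins (left out, the last holds). The fingers move at their own pace and stop on an object; "squeeze" is the grip in N (left out, the last holds). Time passes only in rows, so rows that repeat a pose let the fingers close. It gives the time, the measured TCP pose, the force and the opening at its end, in the units of the state.
- get_obs(): the state, without advancing time (a new reading comes with each control period).
- snapshot(name): name is "scene" or "top"; returns a dict with "img" (384x512x3 uint8, red, green, blue), "mtx" (3x3 intrinsics, pixels), "world_to_cam" (4x4, takes a point from world to camera coordinates). Camera axes: x right, y down, z forward; pixel columns grow to the right and rows downward; lengths in m; the calibration is good to about 2 mm. A picture is of the moment at which its call begins. There is no depth.
- job_done(): hands the job in, once; it reports no verdict.
The state is a dict: "t": time; "q": joint angles; "joint_velocities": joint speeds; "joint_torque": joint torques, N m; "eef_pos": TCP position; "eef_rot": TCP orientation; "ft_force": force on the tool from outside, world axes, zero at the start; "torque": the same for the moment, N m; "finger_gap": finger opening in m.
Only numpy, scipy, OpenCV 4.12 (cv2) and the standard library are available. Lean on these libraries where they do the work, as an engineer would, in place of code of your own. Each camera call takes 0.05 s, during which the arm holds its last target.

## Task

Check-weigh the jars: push the finger bar of the spring gate outward, away from the chute, with one fingertip and keep it held open while another finger pushes the jar crate along the chute, past the gate and wholly onto the scale pan; then let the gate spring shut behind it. Slide the crate gently and upright, never lift it or its jars, do not ram the gate or let it swing in against the passing crate, and leave the pot, the bowl and the large jar alone.

Things in the scene. Friction and masses are not known exactly. Their poses are not given: they have to be found in the camera images.
- station: Fixed weighing station: a level wooden chute leading to a bench scale. Origin on the table top, under the chute's centre line at the gate. +y: the way the crate travels; +x: the side with the gate's bar; z up. Chute floor y -360 to +12 mm, top 40 mm above the table; side rails at |x| 36 to 45 mm, top at 58 mm, a slot for the gate's blade in the +x rail at y 0.
- pan_center (a point): Centre of the top of the scale's steel pan, 39 mm above the table, at station x 0, y +116 mm. The pan follows the chute after a 4 mm gap: 180 mm (x) by 200 mm (y, +16 to +216), with two low guide strips continuing the chute (|x| 37 to 43 mm, top at 53 mm) and open at the far end. The scale's sloping console is on its -x side, x -158 to -98 mm, below 45 mm.
- crate: Loose open wooden jar crate, 66 mm wide (x), 150 mm long (y), 55 mm high, about 0.5 kg with its three jars, which stand in a row and rise to 67 mm above its underside. Origin at the centre of its underside, +y along the chute. It starts in the chute, its front 10 to 45 mm short of the gate's blade; the chute behind it is free.
- gate (a joint): Gate angle in rad about an upright pin: 0 shut (stop blade across the chute), grows as the bar is pushed to the station's +x, 0.15 with the bar parallel to the chute, end stop 0.19. From 0.11 up the blade is out of the crate's way. A spring shuts it when let go: about 0.26 N m at 0.15 rad (3 N at 90 mm from the pin, 1 N at 260 mm).
- gate_hinge (a point): Gate's pin at half height of the bar: station x +95, y -300, z 77 mm. The finger bar is a steel flat 6 mm thick, 62 to 92 mm above the table, 345 mm long from the pin along the travel. A finger put down between rail and bar, above the rail, pushes its inner face outward and can slide along it. Inner face: at 0.15 rad all at x +92; shut, from +92 at the pin to +40 mm at the free end.
- gate_bar_end (a point): Free end of the bar, on its inner face, half-way up; at station y about +42 mm.
- gate_blade_tip (a point): Tip of the stop blade, a steel strip 6 mm thick, 43 to 60 mm above the table: lower than the bar's underside (62 mm), so that a finger riding on the bar passes over it. At station x +8, y 0 mm when shut.
- jar0: Loose glass jar, 40 mm across, 62 mm high with white lid, standing in the crate's rear cell; origin at the centre of its underside, 5 mm above the crate's.
- jar1: The like jar in the crate's middle cell.
- jar2: The like jar in the crate's front cell.
- clay_pot: Bystander: brown lidded clay pot, 84 mm across, 70 mm high, origin at the centre of its underside.
- wood_bowl: Bystander: wooden bowl, 110 mm across, 50 mm high, origin at the centre of its underside.
- big_jar: Bystander: large glass jar with white lid, 66 mm across, 99 mm high, origin at the centre of its underside.
There are look-alikes about, which are no part of the job. Several things have the shape of the crate; the one meant has the colours described above.

How it is judged:
On the way, in this order (a step that is already met when the one before it is completed fails the run):
1. a finger holds the gate open before the crate enters the gateway (value of joint gate above 0.11 rad and contact force between the fingers and gate above 0.2 N and y of crate in the frame of station below -0.077 m), for 0.1 s.
2. the crate is half-way through with the gate held open by a finger (value of joint gate above 0.11 rad and contact force between the fingers and gate above 0.1 N and y of crate in the frame of station between -0.02 and 0.06 m), for 0.05 s.
At the end, for the whole second after the job is handed in: The crate rests upright and still, wholly on the scale pan between its guide strips (its rear end beyond the chute, its front end not past the pan's far edge), and the gate has sprung shut (below 0.02 rad) behind it (y of crate in the frame of station between 0.092 and 0.14 m and x of crate in the frame of station between -0.015 and 0.015 m and z of crate in the frame of station between 0.035 and 0.043 m and angle between crate's own z axis and vertical below 0.05 rad and linear speed of crate below 0.01 m/s and value of joint gate below 0.02 rad); the robot touches nothing.
It fails at once if the gate is let in (below 0.1 rad) while the crate is in the gateway (y of crate in the frame of station between -0.071 and 0.077 m and value of joint gate below 0.1 rad).
It fails at once if the crate is rammed against the gate (over 6 N) (contact force between crate and gate above 6 N).
It fails at once if the crate is lifted (10 mm), tipped, or shoved fast (over 0.4 m/s) (z of crate in the frame of station above 0.05 m or angle between crate's own z axis and vertical above 0.15 rad or linear speed of crate above 0.4 m/s).
It fails at once if a jar is lifted in its cell (15 mm) or tipped (z of any of jar0, jar1, jar2 in the frame of crate above 0.02 m or angle between any of jar0, jar1, jar2's own z axis and vertical above 0.3 rad).
It fails at once if the pot, the bowl or the large jar is moved (15 mm) (distance of any of clay_pot, wood_bowl, big_jar from where it was at the start of the episode above 0.015 m).
It also fails if it takes over 48 s, if anything falls off the work surface, if the arm or the gripper's body presses on something with over 40 N, if the wrist force passes 120 N, or if a joint passes its speed limit or range.

## Working session

There is one attempt and no reset: what is moved stays moved. The work goes in short steps, Python scripts to look and compute and a tool call to move; the robot and the scene stay as the last step left them, time stands still between calls to the robot, and variables do not carry over. Pictures are saved under pics/ and viewed, and the job is handed in when it is done.

Besides the shell and the picture viewer there is one more tool, called after "Call:" by a JSON object that holds its "api" and its "payload", one argument or row to a line. jog_arm: Moves the arm, as the interface text tells. Its arguments: {"type":"object","properties":{"series":{"type":"array","items":{"type":"array"}},"fingers":{"type":"number"},"squeeze":{"type":"number"}},"required":["series"]}

```bash
ls; mkdir -p pics; python3 - <<'E'
from plant import get_obs, snapshot
import cv2,numpy as np,pickle
o=get_obs();print(o)
for n in("scene","top"):
    s=snapshot(n);cv2.imwrite(f"pics/{n}0.png",cv2.resize(s["img"][:,:,::-1],(800,600),interpolation=cv2.INTER_CUBIC));pickle.dump(s,open(f"{n}0.pkl","wb"));print(s["mtx"],s["world_to_cam"])
E
```

```text
pics
{'t': 0.0, 'q': array([-1.36097350e+00,  2.76594062e-01,  1.50615461e+00,  1.52972643e-05,
        1.36072261e+00, -1.21017510e-01]), 'joint_velocities': array([-0.00103423, -0.00036496,  0.00120539,  0.0003888 ,  0.00081004,
       -0.00017117]), 'joint_torque': array([-1.72014797e-04, -4.16775906e+01, -2.45806199e+01,  6.28902762e-05,
        1.11919572e-02, -1.21005687e-05]), 'eef_pos': array([ 0.18666697, -0.54332765,  0.25543166]), 'eef_rot': array([-2.55587013e+00,  1.82457999e+00,  2.16044980e-03]), 'ft_force': array([-0.58874158,  0.20162114, -0.082415  ]), 'torque': array([0.03603318, 0.00563649, 0.03968351]), 'finger_gap': 0.08511702236625181}
[[356.77341071   0.         255.3662355 ]
 [  0.         356.77341071 188.73135992]
 [  0.           0.           1.        ]] [[-7.34732951e-01  6.78355894e-01 -8.78298271e-04  4.28827726e-01]
 [ 5.80736889e-01  6.28330785e-01 -5.17634129e-01 -2.69254776e-01]
 [-3.50588300e-01 -3.80832911e-01 -8.55601623e-01  1.25233498e+00]
 [ 0.00000000e+00  0.00000000e+00  0.00000000e+00  1.00000000e+00]]
[[463.81202476   0.         254.32928469]
 [  0.         463.81202476 196.48664401]
 [  0.           0.           1.        ]] [[ 0.02310066 -0.99946828  0.02301137 -0.07697893]
 [-0.98596365 -0.02658351 -0.16483018  0.56965636]
 [ 0.16535426 -0.01888069 -0.98605349  1.09549059]
 [ 0.          0.          0.          1.        ]]
```

View pics/scene0.png

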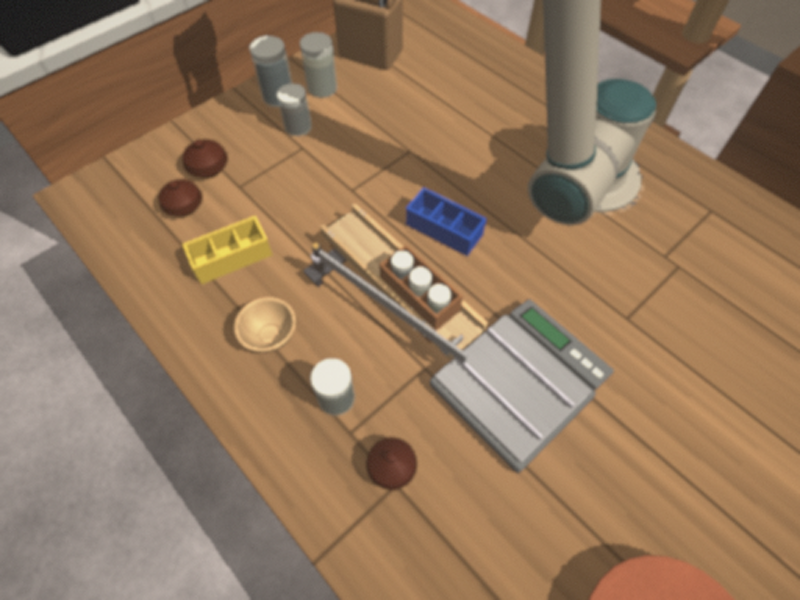

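View pics/top0.png

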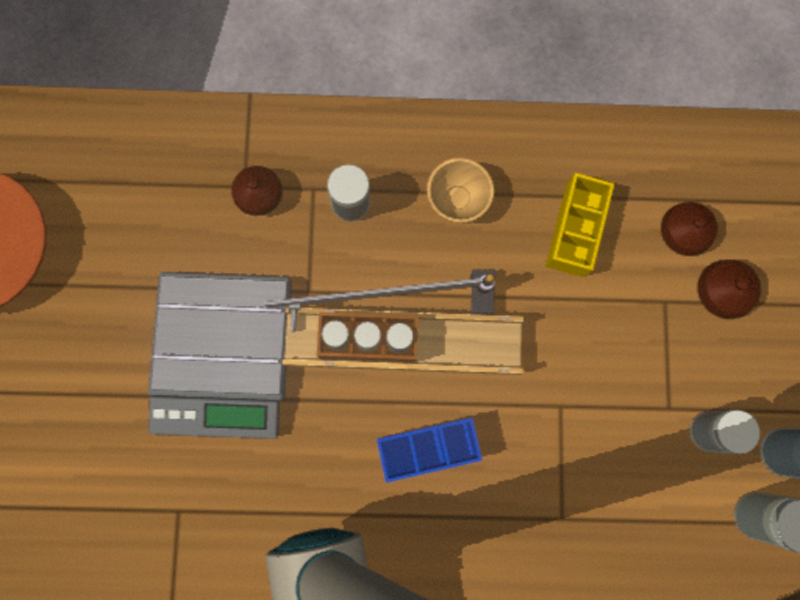

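The top view (800x600) shows the station with scale pan at about (222,335), gate bar from the hinge (485,282) to its end (270,304), and the brown crate with three white lids at (335,334), (367,334) and (400,335).

Candidates for the crate are:
- brown crate with jars at (367,335), in the chute
- yellow tray at (582,225), empty
- blue tray at (430,450), empty

I choose the brown one and check it with a crop.

```bash
python3 - <<'E'
import pickle,cv2,numpy as np
for n,(x0,x1,y0,y1) in {"top":(90,345,165,285),"scene":(190,400,120,305)}.items():
    im=pickle.load(open(n+"0.pkl","rb"))["img"][y0:y1,x0:x1,::-1]
    f=min(800/(x1-x0),600/(y1-y0));print(n,f)
    cv2.imwrite(f"pics/{n}crop0.png",cv2.resize(im,None,fx=f,fy=f,interpolation=cv2.INTER_CUBIC))
E
```

```text
top 3.1372549019607843
scene 3.2432432432432434
```

View pics/topcrop0.png

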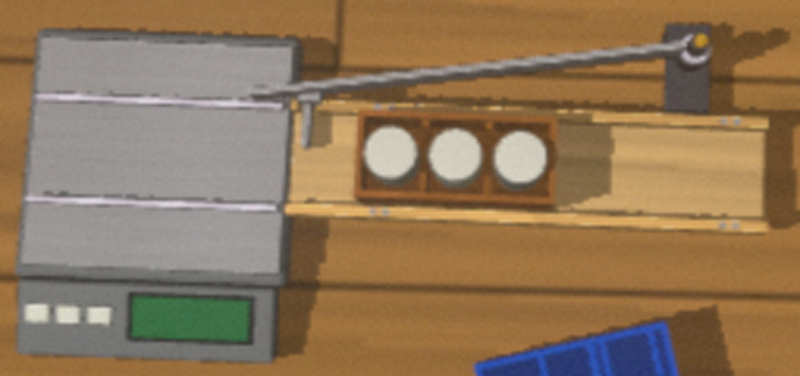

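View pics/scenecrop0.png

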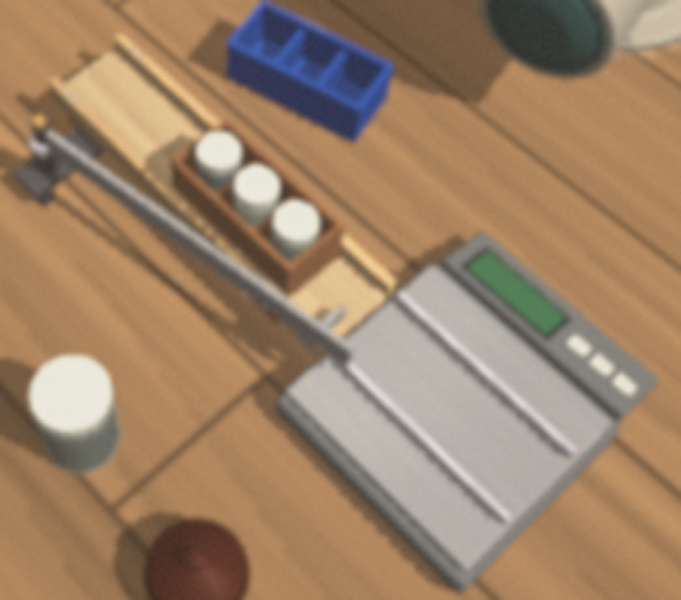

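```bash
cat > h.py <<'E'
import pickle,cv2,numpy as np
def P(s): return s["mtx"]@s["world_to_cam"][:3]
def tri(sa,a,sb,b):
    X=cv2.triangulatePoints(P(sa),P(sb),np.array(a,float).reshape(2,1),np.array(b,float).reshape(2,1))[:,0];return X[:3]/X[3]
def ray(s,p,z):
    R=s["world_to_cam"][:3,:3];t=s["world_to_cam"][:3,3];c=-R.T@t
    d=R.T@np.linalg.solve(s["mtx"],[p[0],p[1],1]);return c+d*(z-c[2])/d[2]
E
python3 - <<'E'
from h import *
T,S=[pickle.load(open(n+"0.pkl","rb")) for n in("top","scene")]
tp=lambda p:(np.array(p)+.5)/3.13725-.5+[90,165]
sp=lambda p:(np.array(p)+.5)/3.24324-.5+[190,120]
# lids by mask
def lids(s,box):
    x0,x1,y0,y1=box;im=s["img"][y0:y1,x0:x1].astype(int)
    m=((im.min(2)>150)&(im.max(2)-im.min(2)<40)).astype(np.uint8)
    n,l,st,c=cv2.connectedComponentsWithStats(m)
    return [(c[i]+[x0,y0],st[i,4]) for i in range(1,n) if st[i,4]>40]
a=lids(T,(200,272,195,230));b=lids(S,(240,295,155,200))
print(a);print(b)
A=sorted([x[0] for x in a],key=lambda p:-p[0]);B=sorted([x[0] for x in b],key=lambda p:p[0])
for p,q in zip(A,B):print("lid",tri(T,p,S,q).round(4),ray(T,p,.107).round(4),ray(S,q,.107).round(4))
F={"strip+far":((37,97),(505,520),.053,(40,215)),"strip+near":((283,104),(350,365),.053,(40,17)),"strip-far":((26,198),(574,452),.053,(-40,215)),"strip-near":((281,208),(402,293),.053,(-40,17)),
"pan+near":((297,41),(283,397),.039,(90,16)),"rail-rear":((768,227),(120,38),.058,(-40,-360)),"rail+rear":((768,123),(55,84),.058,(40,-360)),"bladetip":((306,147),(345,312),.060,(8,0))}
src=[];dst=[]
for k,(t,s,z,st) in F.items():
    X=tri(T,tp(t),S,sp(s));r=ray(T,tp(t),z);q=ray(S,sp(s),z);print(k,X.round(4),r.round(4),q.round(4))
    if k[0]!="p" and k[0]!="b":src.append(np.array(st)/1e3);dst.append((r[:2]+q[:2])/2)
src=np.array(src);dst=np.array(dst)
def fit(src,dst):
    ms,md=src.mean(0),dst.mean(0);H=(src-ms).T@(dst-md);U,_,V=np.linalg.svd(H);R=V.T@U.T;return R,md-R@ms
R,t=fit(src,dst);print("R",R,"t",t,"yaw deg",np.degrees(np.arctan2(R[1,0],R[0,0])));print(((src@R.T+t-dst)@R*1e3).round(1))
np.savez("st.npz",R=R,t=t)
for p,q in zip(A,B):print("lid st",((ray(T,p,.107)[:2]-t)@R*1e3).round(1),((ray(S,q,.107)[:2]-t)@R*1e3).round(1))
for p in [(360,113),(557,118),(553,206),(355,198)]:print("crate",((ray(T,tp(p),.095)[:2]-t)@R*1e3).round(1))
for k,p,z in[("pin",(699,42),.1),("barend",(252,95),.092),("blade",(306,147),.06)]:print(k,((ray(T,tp(p),z)[:2]-t)@R*1e3).round(1))
E
```

```text
[(array([213.93877551, 213.07653061]), np.int32(196)), (array([234.71356784, 213.90452261]), np.int32(199)), (array([255.5       , 214.68316832]), np.int32(202))]
[(array([257.21705426, 166.31007752]), np.int32(129)), (array([268.83673469, 176.92517007]), np.int32(147)), (array([280.88      , 187.95333333]), np.int32(150))]
lid [ 0.5185 -0.0647  0.1054] [ 0.5188 -0.0653  0.107 ] [ 0.5184 -0.0628  0.107 ]
lid [ 0.5191 -0.0165  0.1056] [ 0.5193 -0.017   0.107 ] [ 0.5191 -0.015   0.107 ]
lid [0.5198 0.0317 0.1059] [0.52   0.0312 0.107 ] [0.5198 0.0329 0.107 ]
strip+far [0.5637 0.3115 0.048 ] [0.5628 0.31   0.053 ] [0.5657 0.3116 0.053 ]
strip+near [0.5607 0.1274 0.0382] [0.5624 0.1194 0.053 ] [0.5594 0.1407 0.053 ]
strip-far [0.4838 0.3128 0.053 ] [0.484  0.3123 0.053 ] [0.4832 0.3135 0.053 ]
strip-near [0.4798 0.1197 0.0504] [0.4813 0.1169 0.053 ] [0.4781 0.1244 0.053 ]
pan+near [0.6156 0.1153 0.033 ] [0.6157 0.1128 0.039 ] [0.6154 0.1197 0.039 ]
rail-rear [ 0.4746 -0.2578  0.0541] [ 0.4756 -0.2586  0.058 ] [ 0.4747 -0.2522  0.058 ]
rail+rear [ 0.5563 -0.2587  0.0513] [ 0.5567 -0.2591  0.058 ] [ 0.557 -0.251  0.058]
bladetip [0.5283 0.1014 0.0519] [0.5282 0.099  0.06  ] [0.5301 0.1059 0.06  ]
R [[ 0.99992404  0.0123254 ]
 [-0.0123254   0.99992404]] t [0.52061694 0.10332632] yaw deg -0.7062110899237164
[[ -1.1   7. ]
 [  0.  -10.2]
 [ -0.4   5.9]
 [  1.2   0.2]
 [  1.   -0.7]
 [ -0.7  -2.1]]
lid st [   0.2 -168.6] [-1.000e-01 -1.662e+02]
lid st [   0.2 -120.3] [  -0.  -118.3]
lid st [  0.3 -72.2] [  0.1 -70.5]
crate [ 30.4 -47.5]
crate [  32.3 -195.5]
crate [ -34.1 -194.5]
crate [-33.6 -47.2]
pin [  93.9 -301. ]
barend [41.3 34.5]
blade [ 7.6 -4.2]
```

Jar lids triangulate to z 105–106 mm, against 107 mm in the text. The station origin is at about (0.5206, 0.1015) with yaw -0.7°. The crate is at station y about -0.118, so its rear end is at -0.193. I move to hover behind it.

Call:
{"api": "jog_arm", "payload": {
  "series": [
    [[34.8, 42.6, 0], [0, 0, 70.3]],
    [[34.8, 42.6, 0], [0, 0, 70.3]],
    [[34.8, 42.6, 0], [0, 0, 70.3]],
    [[34.8, 42.6, 0], [0, 0, 70.3]],
    [[34.8, 42.6, 0], [0, 0, 70.3]],
    [[34.8, 42.6, 0], [0, 0, 70.3]],
    [[34.8, 42.6, 0], [0, 0, 70.3]],
    [[34.8, 42.6, 0], [0, 0, 70.3]],
    [[34.8, 42.6, 0], [0, 0, 70.3]],
    [[34.8, 42.6, 0], [0, 0, 70.3]],
    [[34.8, 42.6, 0], [0, 0, 70.3]],
    [[34.8, 42.6, 0], [0, 0, 70.3]],
    [[34.8, 42.6, 0], [0, 0, 70.3]],
    [[34.8, 42.6, 0], [0, 0, 70.3]],
    [[34.8, 42.6, 0], [0, 0, 70.3]],
    [[34.8, 42.6, 0], [0, 0, 70.3]],
    [[34.8, 42.6, 0], [0, 0, 70.3]],
    [[34.8, 42.6, 0], [0, 0, 70.3]]
  ],
  "fingers": 0.18,
  "squeeze": 20
}}

```text
t: 1.6
eef_pos: [0.5337, -0.1192, 0.2562]
eef_rot: [3.141, -0.024, -0.001]
ft_force: [0.2, 0.8, -0.0]
finger_gap: 0.0697
```

```bash
cat > look.py <<'E'
import sys
from plant import get_obs,snapshot
from h import *
k=sys.argv[1]
for n,(x0,x1,y0,y1) in {"top":(90,345,135,300),"scene":(190,400,100,257)}.items():
    s=snapshot(n);pickle.dump(s,open(f"{n}{k}.pkl","wb"))
    im=s["img"][y0:y1,x0:x1,::-1];cv2.imwrite(f"pics/{n}{k}.png",cv2.resize(im,None,fx=3,fy=3,interpolation=cv2.INTER_CUBIC))
o=get_obs();print({a:np.round(o[a],4) for a in("t","eef_pos","eef_rot","ft_force","finger_gap","q")})
t=np.array([.5206,.1015]);R=np.array([[.99992,.01233],[-.01233,.99992]]);print("tcp st mm",((o["eef_pos"][:2]-t)@R*1e3).round(1))
E
python3 look.py 1
```

```text
{'t': np.float64(1.7), 'eef_pos': array([ 0.5339, -0.1192,  0.2565]), 'eef_rot': array([ 3.1412e+00, -2.4000e-02, -1.0000e-04]), 'ft_force': array([ 0.3684,  0.9129, -0.0145]), 'finger_gap': np.float64(0.0701), 'q': array([-3.4660e-01,  2.3380e-01,  1.5635e+00, -4.0000e-04,  1.3443e+00,
       -3.3120e-01])}
tcp st mm [  16.1 -220.5]
```

View pics/top1.png

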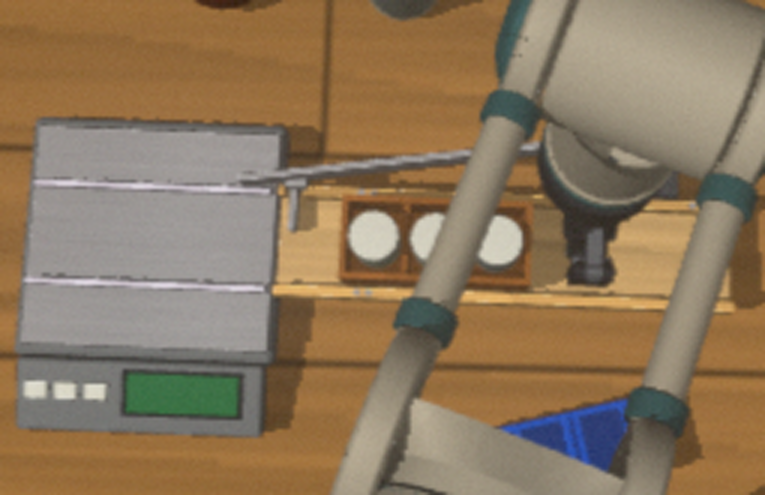

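View pics/scene1.png

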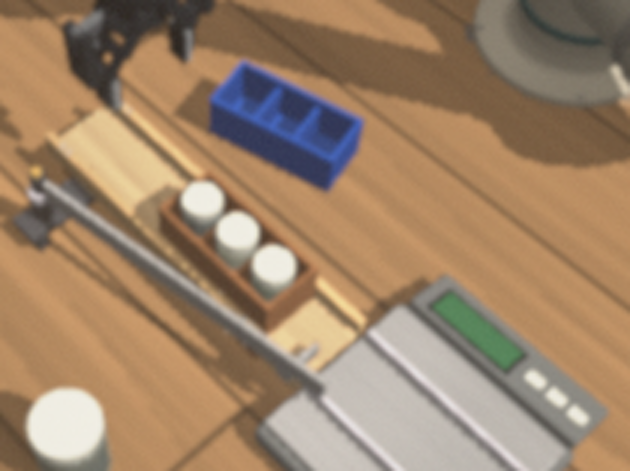

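```bash
python3 - <<'E'
from h import *
S=pickle.load(open("scene1.pkl","rb"))
for name,x in(("plus",.5339+.0425),("minus",.5339-.0425)):
  for z in(.22,.23,.24):
    v=P(S)@[x,-.1197,z,1];v=v[:2]/v[2];print(name,z,((v-[190,100])*3).round(0))
E
```

```text
plus 0.22 [106. 120.]
plus 0.23 [106. 113.]
plus 0.24 [105. 105.]
minus 0.22 [181.  69.]
minus 0.23 [180.  61.]
minus 0.24 [180.  53.]
```

Call:
{"api": "jog_arm", "payload": {
  "series": [
    [[0, 0, -3], [0, 0, 0]],
    [[0, 0, -6], [0, 0, 0]],
    [[0, 0, -9], [0, 0, 0]],
    [[0, 0, -12], [0, 0, 0]],
    [[0, 0, -14], [0, 0, 0]],
    [[0, 0, -15], [0, 0, 0]],
    [[0, 0, -16], [0, 0, 0]],
    [[0, 0, -16.6], [0, 0, 0]],
    [[0, 0, -16.6], [0, 0, 0]],
    [[0, 0, -16.6], [0, 0, 0]]
  ]
}}

```text
t: 2.53
eef_pos: [0.5353, -0.1182, 0.0911]
eef_rot: [3.141, -0.021, 0.002]
ft_force: [-1.0, -0.2, 0.3]
finger_gap: 0.0699
```

```bash
python3 look.py 2
```

```text
{'t': np.float64(2.6333), 'eef_pos': array([ 0.5357, -0.1182,  0.0915]), 'eef_rot': array([ 3.1407, -0.0205,  0.0039]), 'ft_force': array([-0.3361,  0.3184, -0.4409]), 'finger_gap': np.float64(0.07), 'q': array([-0.344 ,  0.3787,  1.8025,  0.    ,  0.9577, -0.331 ])}
tcp st mm [  17.8 -219.5]
```

View pics/scene2.png

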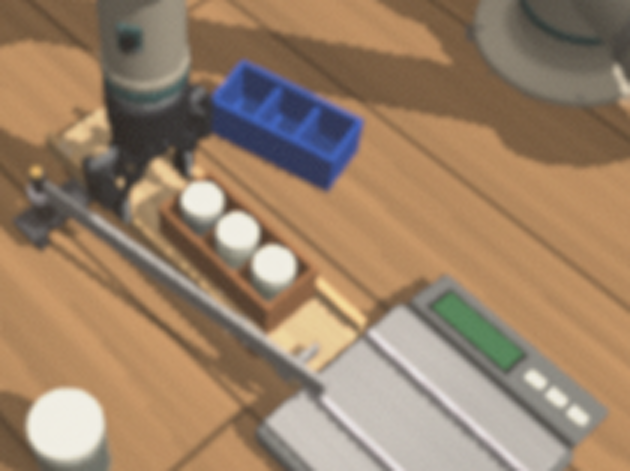

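Call:
{"api": "jog_arm", "payload": {
  "series": [
    [[0.5, 0, 0], [0, 0, 0]],
    [[0.9, 0, 0], [0, 0, 0]],
    [[1.2, 0, 0], [0, 0, 0]],
    [[1.5, 0, 0], [0, 0, 0]],
    [[1.8, 0, 0], [0, 0, 0]],
    [[2.0, 0, 0], [0, 0, 0]],
    [[2.0, 0, 0], [0, 0, 0]],
    [[2.0, 0, 0], [0, 0, 0]]
  ]
}}

```text
t: 3.3
eef_pos: [0.5544, -0.1176, 0.0902]
eef_rot: [-3.141, 0.02, 0.002]
ft_force: [-2.7, 1.1, 1.9]
finger_gap: 0.07
```

```bash
python3 look.py 3
```

```text
{'t': np.float64(3.4), 'eef_pos': array([ 0.5543, -0.1176,  0.0902]), 'eef_rot': array([-3.1412e+00,  2.0400e-02,  1.4000e-03]), 'ft_force': array([-2.8688,  0.5105,  1.1328]), 'finger_gap': np.float64(0.0699), 'q': array([-3.3190e-01,  4.0440e-01,  1.7613e+00,  1.0000e-04,  9.7680e-01,
       -3.1900e-01])}
tcp st mm [  36.4 -218.7]
```

View pics/scene3.png

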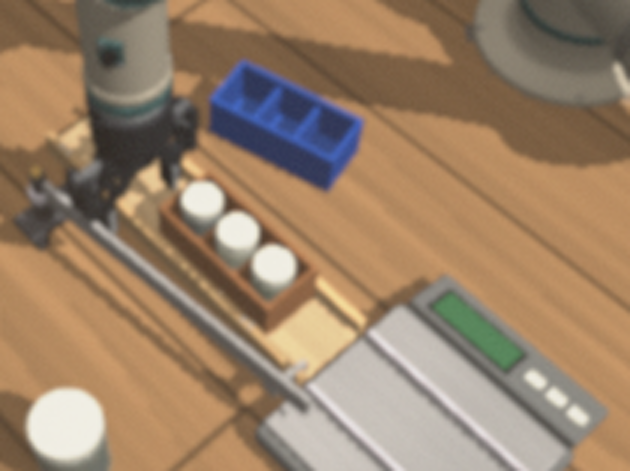

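View pics/top3.png

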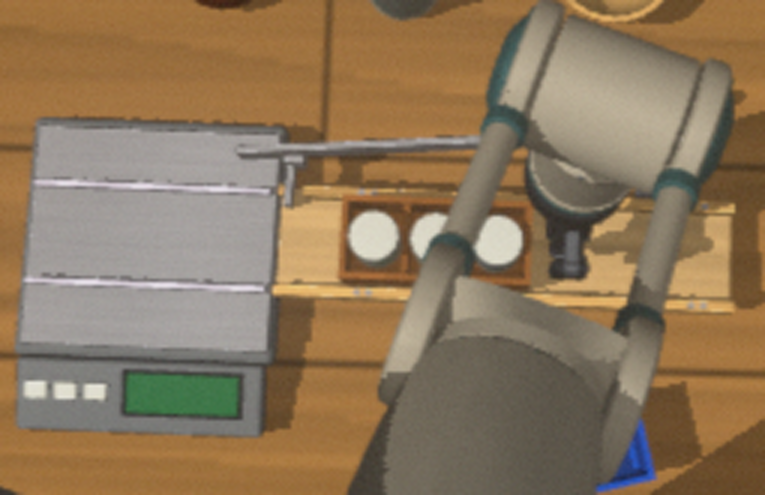

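Call:
{"api": "jog_arm", "payload": {
  "series": [
    [[0.3, 0, 0], [0, 0, 0]],
    [[0.6, 0, 0], [0, 0, 0]],
    [[0.75, 0, 0], [0, 0, 0]],
    [[0.75, 0, 0], [0, 0, 0]],
    [[0.75, 0, 0], [0, 0, 0]]
  ]
}}

```text
t: 3.82
eef_pos: [0.5621, -0.1175, 0.0901]
eef_rot: [-3.141, 0.02, 0.001]
ft_force: [-3.4, 1.8, 0.8]
finger_gap: 0.0699
```

```bash
python3 look.py 4
```

```text
{'t': np.float64(3.9167), 'eef_pos': array([ 0.5619, -0.1176,  0.0901]), 'eef_rot': array([-3.141e+00,  2.030e-02,  1.300e-03]), 'ft_force': array([-3.0604,  1.8296,  0.1253]), 'finger_gap': np.float64(0.0697), 'q': array([-3.2760e-01,  4.1380e-01,  1.7447e+00,  3.0000e-04,  9.8400e-01,
       -3.1480e-01])}
tcp st mm [  44.  -218.5]
```

View pics/top4.png

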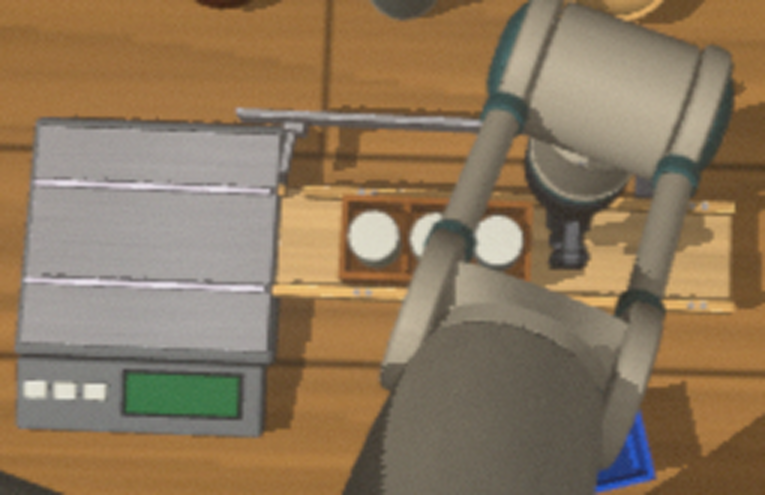

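```bash
python3 - <<'E'
from h import *
t=np.array([.5206,.1015]);R=np.array([[.99992,.01233],[-.01233,.99992]])
for k in("3","4"):
  s=pickle.load(open(f"top{k}.pkl","rb"));g=cv2.cvtColor(s["img"],cv2.COLOR_RGB2GRAY)
  f=(lambda x,y:((ray(s,(x/3+90,y/3+135),.092)[:2]-t)@R*1e3).round(1))
  print([f(*p) for p in ([(240,150),(300,150),(360,147),(470,142)] if k=="3" else [(240,113),(300,117),(360,120),(470,126)])])
E
```

```text
[array([65.2, 37.9]), array([67.1, -9.3]), array([ 71.4, -56.5]), array([  78.9, -143.4])]
[array([95. , 39.8]), array([93.7, -7.8]), array([ 93.2, -55.4]), array([  91.9, -142.9])]
```

The gate is open at about 0.155 rad, with the bar parallel to the chute at station x about 92–95 mm. A spring force of about 3 N is felt. Now I advance.

Call:
{"api": "jog_arm", "payload": {
  "series": [
    [[0, 0.5, 0], [0, 0, 0]],
    [[0.01, 1.0, 0], [0, 0, 0]],
    [[0.02, 1.3, 0], [0, 0, 0]],
    [[0.02, 1.6, 0], [0, 0, 0]],
    [[0.02, 2.0, 0], [0, 0, 0]],
    [[0.03, 2.5, 0], [0, 0, 0]],
    [[0.04, 3.0, 0], [0, 0, 0]],
    [[0.04, 3.5, 0], [0, 0, 0]],
    [[0.05, 4.0, 0], [0, 0, 0]],
    [[0.06, 4.5, 0], [0, 0, 0]],
    [[0.06, 5.0, 0], [0, 0, 0]],
    [[0.06, 5.0, 0], [0, 0, 0]]
  ]
}}

```text
t: 4.92
eef_pos: [0.563, -0.0664, 0.0904]
eef_rot: [-3.14, 0.02, -0.001]
ft_force: [-2.1, -1.4, 0.0]
finger_gap: 0.0698
```

```bash
python3 look.py 5
```

```text
{'t': np.float64(5.0167), 'eef_pos': array([ 0.5628, -0.0665,  0.0904]), 'eef_rot': array([-3.1395e+00,  2.0700e-02, -2.0000e-04]), 'ft_force': array([-2.2648,  1.1788,  0.2909]), 'finger_gap': np.float64(0.0705), 'q': array([-0.2416,  0.404 ,  1.7613,  0.0024,  0.9767, -0.2298])}
tcp st mm [  44.3 -167.5]
```

View pics/top5.png

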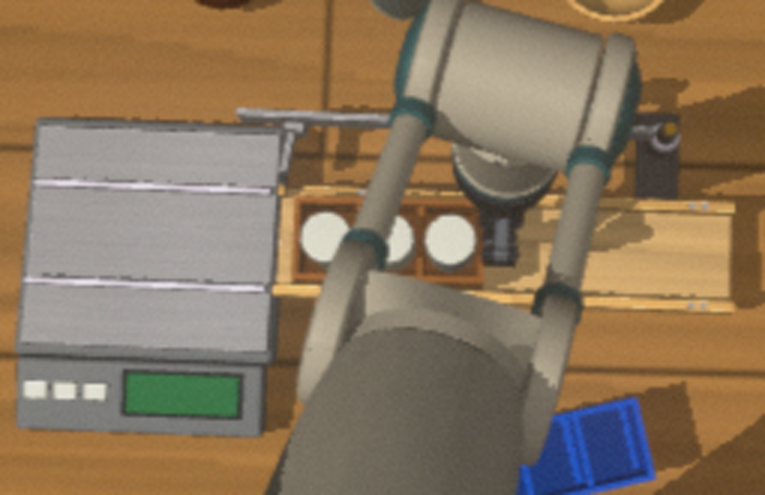

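View pics/scene5.png

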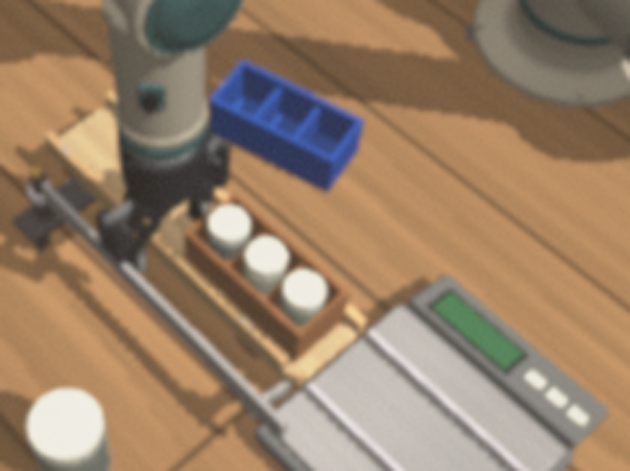

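```bash
cat > cr.py <<'E'
import sys
from h import *
t=np.array([.5206,.1015]);R=np.array([[.99992,.01233],[-.01233,.99992]])
def lids(s,box):
    x0,x1,y0,y1=box;im=s["img"][y0:y1,x0:x1].astype(int)
    m=((im.min(2)>150)&(im.max(2)-im.min(2)<40)).astype(np.uint8)
    n,l,st,c=cv2.connectedComponentsWithStats(m)
    return [(c[i]+[x0,y0],st[i,4]) for i in range(1,n) if st[i,4]>60]
k=sys.argv[1]
for n,b in(("top",(130,272,195,230)),("scene",(240,390,155,270))):
    s=pickle.load(open(f"{n}{k}.pkl","rb"))
    for c,a in lids(s,b):print(n,a,((ray(s,c,.107)[:2]-t)@R*1e3).round(1))
E
python3 cr.py 5
```

```text
top 1604 [-2.7 66.6]
top 180 [ -1.4 -32.3]
top 80 [ -2.3 -90.9]
top 205 [  -0.7 -129.8]
scene 142 [  -0.6 -128. ]
scene 152 [ -1.6 -79.3]
scene 162 [ -2.4 -31.8]
scene 865 [90.4 83.5]
scene 2949 [  5.8 128.4]
scene 133 [-85.8 183.6]
```

Call:
{"api": "jog_arm", "payload": {
  "series": [
    [[0, 0.3, 0], [0, 0, 0]],
    [[0.01, 0.8, 0], [0, 0, 0]],
    [[0.02, 1.4, 0], [0, 0, 0]],
    [[0.02, 2.0, 0], [0, 0, 0]],
    [[0.03, 2.6, 0], [0, 0, 0]],
    [[0.04, 3.2, 0], [0, 0, 0]],
    [[0.05, 3.8, 0], [0, 0, 0]],
    [[0.05, 4.4, 0], [0, 0, 0]],
    [[0.06, 5.0, 0], [0, 0, 0]],
    [[0.07, 5.6, 0], [0, 0, 0]],
    [[0.08, 6.2, 0], [0, 0, 0]],
    [[0.08, 6.8, 0], [0, 0, 0]],
    [[0.09, 7.4, 0], [0, 0, 0]],
    [[0.1, 8.0, 0], [0, 0, 0]],
    [[0.11, 8.6, 0], [0, 0, 0]],
    [[0.11, 9.0, 0], [0, 0, 0]],
    [[0.11, 9.0, 0], [0, 0, 0]]
  ]
}}

```text
t: 6.43
eef_pos: [0.5639, 0.0237, 0.0903]
eef_rot: [-3.14, 0.021, -0.0]
ft_force: [-0.9, -0.3, 0.3]
finger_gap: 0.07
```

```bash
python3 look.py 6; python3 cr.py 6
```

```text
{'t': np.float64(6.5333), 'eef_pos': array([0.5638, 0.0235, 0.0901]), 'eef_rot': array([-3.1393e+00,  2.1400e-02,  4.0000e-04]), 'ft_force': array([-1.0998,  0.6736,  0.1159]), 'finger_gap': np.float64(0.0701), 'q': array([-0.083 ,  0.4012,  1.7672,  0.0027,  0.9736, -0.0709])}
tcp st mm [ 44.1 -77.5]
top 84 [33.4 88.2]
top 517 [ -5.4 103.4]
top 198 [-1.9  7.9]
top 198 [ -0.6 -39.8]
scene 154 [ -0.8 -38.2]
scene 164 [-2.   9.9]
scene 2209 [  2.2 147.8]
scene 835 [90.  87.3]
scene 170 [-3.5 58. ]
scene 120 [-85.8 183.6]
```

View pics/top6.png

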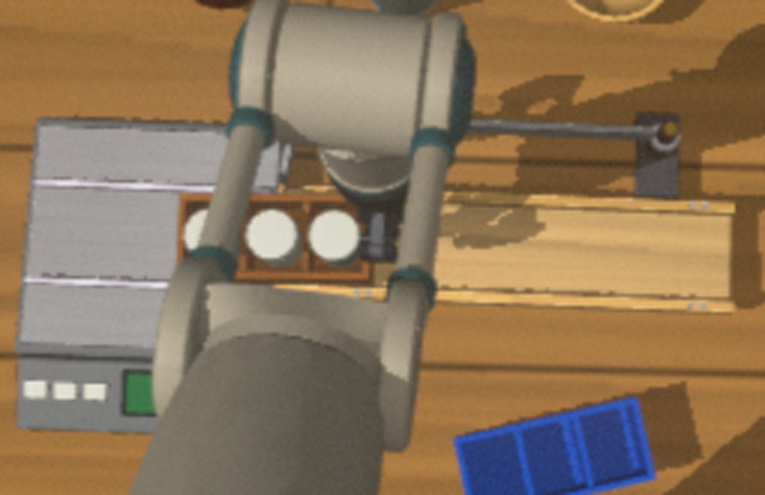

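View pics/scene6.png

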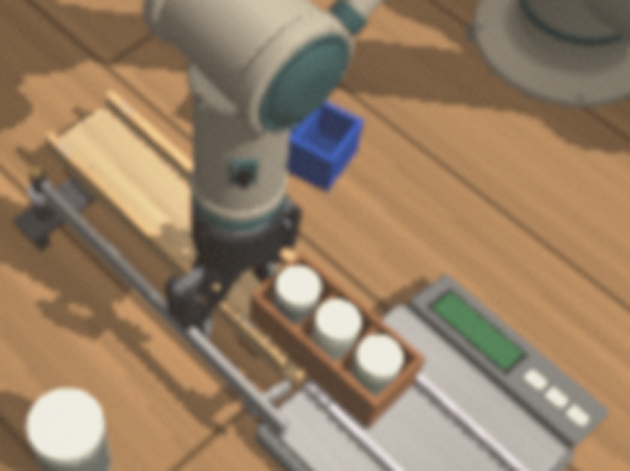

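Call:
{"api": "jog_arm", "payload": {
  "series": [
    [[0, 0.3, 0], [0, 0, 0]],
    [[0.01, 0.8, 0], [0, 0, 0]],
    [[0.02, 1.4, 0], [0, 0, 0]],
    [[0.02, 2.0, 0], [0, 0, 0]],
    [[0.03, 2.6, 0], [0, 0, 0]],
    [[0.04, 3.2, 0], [0, 0, 0]],
    [[0.05, 3.8, 0], [0, 0, 0]],
    [[0.05, 4.4, 0], [0, 0, 0]],
    [[0.06, 5.0, 0], [0, 0, 0]],
    [[0.07, 5.6, 0], [0, 0, 0]],
    [[0.08, 6.2, 0], [0, 0, 0]],
    [[0.08, 6.8, 0], [0, 0, 0]],
    [[0.09, 7.4, 0], [0, 0, 0]],
    [[0.1, 8.0, 0], [0, 0, 0]],
    [[0.11, 8.6, 0], [0, 0, 0]],
    [[0.11, 9.1, 0], [0, 0, 0]],
    [[0.12, 9.5, 0], [0, 0, 0]],
    [[0.12, 9.8, 0], [0, 0, 0]],
    [[0.12, 10.0, 0], [0, 0, 0]],
    [[0.12, 10.0, 0], [0, 0, 0]]
  ]
}}

```text
t: 8.2
eef_pos: [0.5651, 0.1228, 0.0904]
eef_rot: [-3.141, 0.021, -0.0]
ft_force: [-0.7, -0.8, -1.4]
finger_gap: 0.0699
```

```bash
python3 look.py 7; python3 cr.py 7
```

```text
{'t': np.float64(8.3), 'eef_pos': array([0.5651, 0.1228, 0.0904]), 'eef_rot': array([-3.1403e+00,  2.1300e-02, -2.0000e-04]), 'ft_force': array([-0.5339,  0.3713, -0.5545]), 'finger_gap': np.float64(0.07), 'q': array([9.2900e-02, 4.1820e-01, 1.7357e+00, 1.5000e-03, 9.8740e-01,
       1.0560e-01])}
tcp st mm [44.3 21.8]
top 203 [ -2.2 106.4]
top 192 [-0.4 59.1]
scene 912 [-25.8 156.3]
scene 172 [-0.3 60.7]
scene 119 [-85.6 183.7]
scene 182 [ -1.9 108.7]
scene 721 [ 89.2 100.4]
scene 196 [ -3.1 156.8]
```

View pics/top7.png

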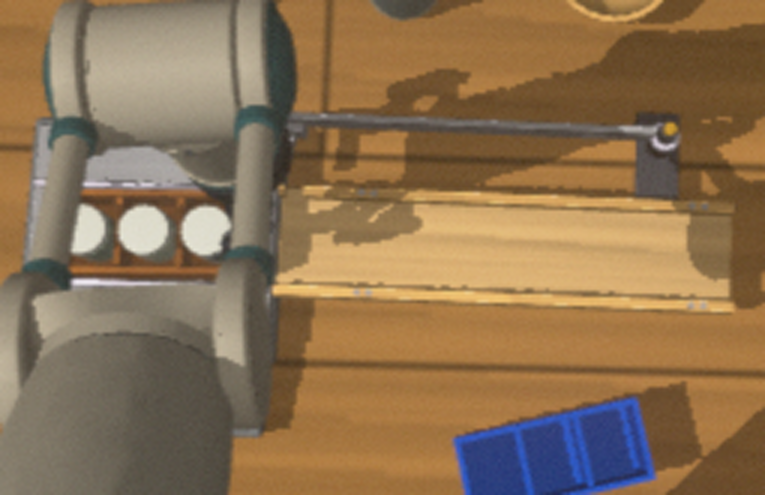

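View pics/scene7.png

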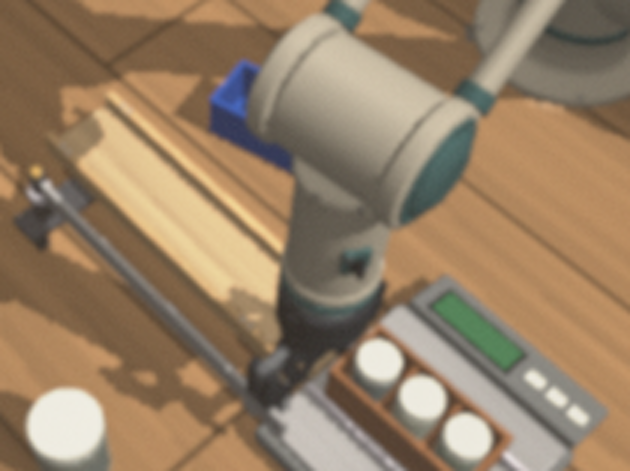

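Call:
{"api": "jog_arm", "payload": {
  "series": [
    [[0, -0.5, 0], [0, 0, 0]],
    [[-0.02, -1.5, 0], [0, 0, 0]],
    [[-0.03, -2.5, 0], [0, 0, 0]],
    [[-0.05, -4.0, 0], [0, 0, 0]],
    [[-0.07, -5.5, 0], [0, 0, 0]],
    [[-0.07, -6.0, 0], [0, 0, 0]],
    [[-0.5, -6.0, 0], [0, 0, 0]],
    [[-1.0, -6.0, 0], [0, 0, 0]],
    [[-1.5, -6.0, 0], [0, 0, 0]],
    [[-2.0, -6.0, 0], [0, 0, 0]],
    [[-2.5, -6.0, 0], [0, 0, 0]],
    [[-3.0, -6.0, 0], [0, 0, 0]],
    [[-3.5, -6.0, 0], [0, 0, 0]],
    [[-4.0, -6.0, 0], [0, 0, 0]],
    [[-4.5, -6.0, 0], [0, 0, 0]],
    [[-5.0, -6.0, 0], [0, 0, 0]],
    [[-5.5, -6.0, 0], [0, 0, 0]],
    [[-5.8, -6.0, 0], [0, 0, 0]],
    [[-5.8, -6.0, 0], [0, 0, 0]]
  ]
}}

```text
t: 9.88
eef_pos: [0.5063, 0.0622, 0.0903]
eef_rot: [-3.141, 0.02, 0.001]
ft_force: [-1.2, 0.1, -1.2]
finger_gap: 0.0697
```

```bash
python3 look.py 8; python3 cr.py 8
```

```text
{'t': np.float64(9.9833), 'eef_pos': array([0.5074, 0.0622, 0.0904]), 'eef_rot': array([-3.1415e+00,  2.0500e-02, -1.2000e-03]), 'ft_force': array([-0.1229,  0.2243,  0.2981]), 'finger_gap': np.float64(0.0699), 'q': array([-1.4300e-02,  3.3390e-01,  1.8831e+00,  0.0000e+00,  9.2390e-01,
       -1.3000e-03])}
tcp st mm [-12.7 -39.5]
top 142 [ -2.  111.3]
scene 905 [-25.8 156.1]
scene 61 [52.   4.6]
scene 172 [-0.3 60.7]
scene 120 [-85.7 183.8]
scene 182 [ -1.9 108.7]
scene 754 [89.9 97.9]
scene 194 [ -3.3 156.8]
```

View pics/scene8.png

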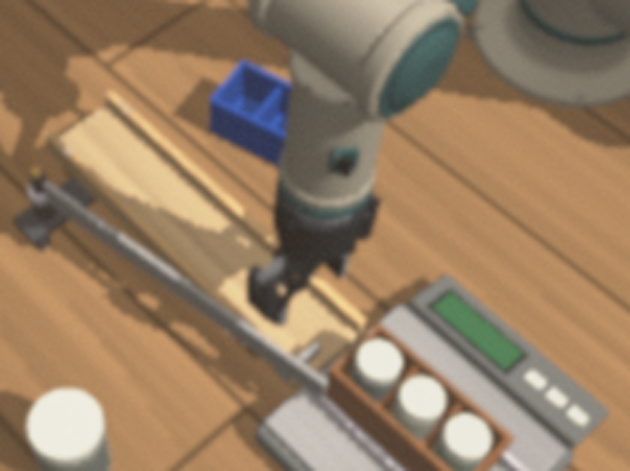

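Gate shut, finger clear of the bar, crate unmoved. I lift straight up and back away to check.

Call:
{"api": "jog_arm", "payload": {
  "series": [
    [[0, 0, 2], [0, 0, 0]],
    [[0, 0, 5], [0, 0, 0]],
    [[0, 0, 9], [0, 0, 0]],
    [[0, 0, 13], [0, 0, 0]],
    [[0, 0, 16], [0, 0, 0]],
    [[-4, 0, 16], [0, 0, 0]],
    [[-8, 0, 16], [0, 0, 0]],
    [[-12, 0, 16], [0, 0, 0]],
    [[-14, -4, 16], [0, 0, 0]],
    [[-16, -8, 16], [0, 0, 0]],
    [[-18, -12, 16], [0, 0, 0]],
    [[-20, -14, 16], [0, 0, 0]],
    [[-20, -14, 16], [0, 0, 0]],
    [[-20, -14, 16], [0, 0, 0]]
  ]
}}

```text
t: 11.15
eef_pos: [0.3066, -0.0794, 0.2506]
eef_rot: [3.141, -0.03, 0.002]
ft_force: [0.4, 0.3, 0.7]
finger_gap: 0.0699
```

```bash
python3 look.py 9; python3 cr.py 9
```

```text
{'t': np.float64(11.25), 'eef_pos': array([ 0.3077, -0.0778,  0.2506]), 'eef_rot': array([-3.1412e+00,  2.1800e-02, -2.1000e-03]), 'ft_force': array([-1.2262,  0.2504,  0.3216]), 'finger_gap': np.float64(0.0698), 'q': array([-4.6890e-01, -1.2750e-01,  1.9704e+00,  1.0000e-03,  1.2977e+00,
       -4.5530e-01])}
tcp st mm [-210.6 -181.9]
top 200 [ -2.  106.5]
top 202 [-0.6 58.1]
scene 109 [ 59.2 -36.2]
scene 909 [-25.8 156.1]
scene 171 [-0.3 60.5]
scene 119 [-85.6 183.4]
scene 182 [ -1.9 108.7]
scene 754 [89.9 97.9]
scene 194 [ -3.3 156.9]
```

View pics/top9.png

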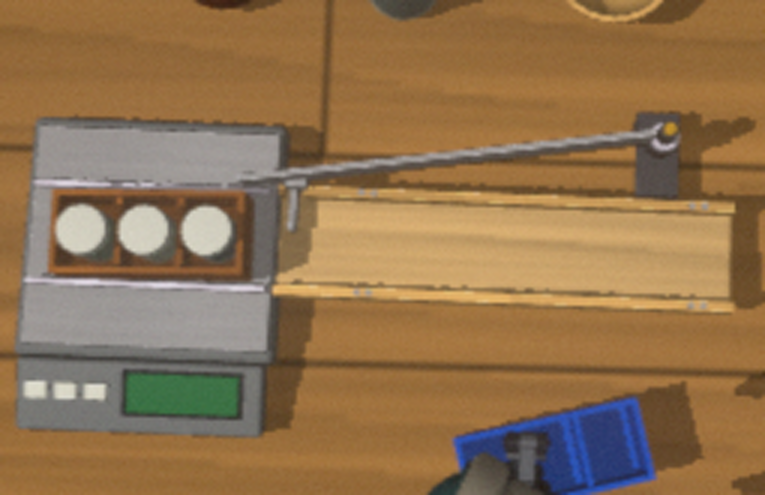

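View pics/scene9.png

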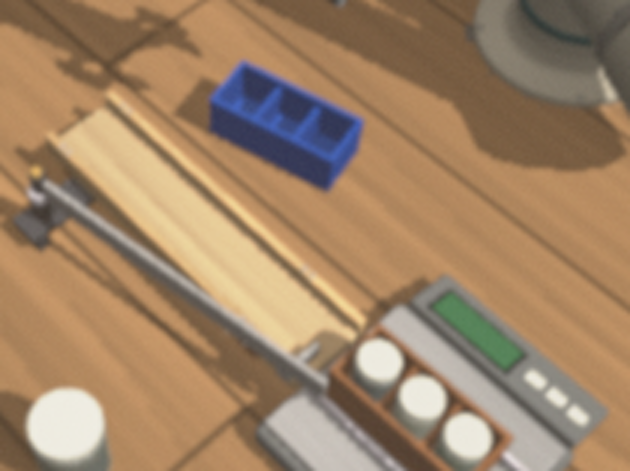

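The crate spans x 48–250 px in the top crop, well inside the pan (27–285). The bar end (240,179) and blade tip (293,229) match the shut state seen at the hover. Nothing is touched, so I hand in.

```bash
python3 -c "
from plant import job_done
print(job_done())"
```

```text
the job is handed in; nothing more can be done
None
```

The crate with its three jars is on the scale pan, and the gate has sprung shut behind it. I handed the job in at about 11 s; no verdict is reported.

**What I did:** With the gripper opened to 70 mm, one finger pushed the bar out and held the gate at about 0.15–0.16 rad. The other finger slid the crate along the chute at about 0.07 m/s onto the pan. I then drew the fingers back along the bar, eased the gate shut, lifted away and left the arm clear.

**Last checks:**
- **Crate:** station y is about 0.107 by the top view and 0.109 by the scene view, and x is about -2 mm. It is upright between the guide strips with a small yaw, its rear about 32 mm past the gate, and it has not moved since release.
- **Gate:** by eye, the bar end and blade tip sit in the same pixels as when shut at the start, to within about 2 pixels of the enlarged top crop.
- **Pot, bowl and large jar:** I saw no contact with any of them, but I did not measure their positions again.

**Where measurements disagreed:** the two views differed by about 2 mm in y throughout. A first fit of the station was up to 10 mm off in y, because the bar hid the near end of one guide strip. I corrected the origin using the chute end and the blade.

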